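# Hold the clamp open over the leaning price board

### The job

Take the price board out of its wooden rack and lean it, standing on the table and tilted back, against the middle of the napkin dispenser's front, and let go of it. Then squeeze the spring clamp off the tub's rim and hold it wide open with its jaws gaping around the middle of the board's top edge, straddling the edge without pinching or pushing the board, so that a price card could be slipped in. Finish while still holding the clamp squeezed open there, and leave everything else on the table where it is.

Things in the scene. Friction and masses are not known exactly. Their poses are not given: they have to be found in the camera images.
- board_mid (a point): Centre of the price board: a rigid blank slab, dark with a wooden rim on both faces, 10 mm thick (own x), 150 mm wide (own y), 190 mm tall (own z, up), 0.15 to 0.31 kg. It starts standing upright in the slot of the wooden rack. The two faces are alike; the starting x axis is its normal.
- board_top (a point): Middle of the board's top edge, 95 mm above board_mid along its own z; axes as the board's.
- board: The same board; origin at the centre of its bottom edge face, 95 mm below board_mid; axes as the board's.
- rack: Fixed wooden rack, 70 x 170 mm; origin under its centre on the table. Its floor is 12 mm up; two walls 12 mm thick with their tops 52 mm up leave a 14 mm slot along its own y, open at both ends and at the top. The board stands 12 mm above the table in it and its top edge is 202 mm up.
- dispenser: Fixed steel napkin dispenser, a box 100 mm (own x) x 140 mm (own y) x 120 mm tall; origin under its centre on the table. Its front, the flat upright face with the black paper slot, is 50 mm from the origin towards -x (towards the robot); the upper front edge is 120 mm above the table.
- tub: Fixed open steel tub, 120 mm (own x) x 180 mm (own y) x 70 mm tall, walls 4 mm; origin under its centre. The clamp starts clipped on its far wall (+x side), whose mid-plane is 58 mm from the origin.
- clamp_pivot (a point): Pivot, mid-width, of a black two-armed spring clamp with orange ends, 94 mm long, 30 mm wide (own y, the pivot axis), 70 g. Own z: its length, handles up, jaws down; own x: across the arms. Axes are arm a's (-x side); arm b (+x side) turns on it. Open by q, the clamp's length axis is arm a's z turned q/2 about the pivot. Starts clipped 28 mm deep on the tub wall, pivot 92 mm above the table.
- clamp: The same clamp (arm a), origin on the pivot. Squeezing the handles together opens the jaws. The flat handles reach from 4 to 44 mm above the pivot; shut, they splay to 51 mm over their outer tips; fully open, they are parallel, 26 mm over their outer faces. The jaws reach 50 mm below the pivot; arms are 5 mm thick.
- clamp_jaw (a joint): Angle between the clamp's arms, rad: 0 shut (jaws 3.6 mm apart), about 0.01 clipped on the tub, 0.6 fully open at a solid stop (jaw tips 33 mm apart inside, 21 mm apart 30 mm below the pivot). The spring shuts it: squeezing takes about 4 N on each handle when shut, 10 to 16 N fully open.
- tip_a (a point): Inner edge of the jaw tip of arm a, mid-width, 50 mm below the pivot.
- tip_b (a point): Inner edge of the jaw tip of arm b, mid-width, 50 mm below the pivot.
- mustard: Bystander: yellow bottle, 56 mm wide, 180 mm tall; origin under its base.
- ketchup: Bystander: red bottle, 56 mm wide, 180 mm tall; origin under its base.
- shaker: Bystander: white salt shaker, 40 mm wide, 73 mm tall, in front of the dispenser; origin under its base.
- plates: Bystander: stack of white plates, 170 mm wide, 35 mm tall; origin under its base.
- spatula: Bystander: spatula lying on the table; origin under its length.
- mug: Bystander: blue mug, 76 mm wide, 90 mm tall, behind the dispenser; origin under its base.
Not all that is in view belongs to the job. Of the things shaped like the clamp, the black one is meant.

How it is judged:
By the outcome, as a careful person would: the job done as asked, in the order asked, and still so for the second after the job is handed in, while the arm keeps its last pose, push and grip.
It also fails if it takes over 51 s, if anything falls off the work surface, if the arm or the gripper's body presses on something with over 40 N, if the wrist force passes 120 N, or if a joint passes its speed limit or range.

### The arm

A 6-joint arm with a two-finger parallel gripper is mounted at the origin on the work surface. World frame = base frame: x ahead of the robot, y to its left, z up, the work surface at z = 0. Lengths are in mm, angles in rad, forces in N, time in s.
With the tool pointing down it reaches from about 275 to 1000 mm from the base axis. Payload 8.4 kg.
Tool frame: the origin (TCP) lies on the front face of the gripper's body, between the roots of the fingers; the fingertips stand 73 mm ahead of it and the grasp point (between the pads) lies 54 mm ahead of it; z points along the fingers, y is the direction in which the jaws open and shut (so a half turn about z gives the same grasp; the last joint's range is limited). The gripper opens to 85 mm and grips with 20 to 120 N. Pads are 22 mm wide; open, the fingers measure 114 mm over their backs; the gripper's body (76 mm by 85 mm) begins 54 mm behind the grasp point. The pads swing forward as they close: fully open they stand 13 mm farther back than shut.
Start: joints at [-1.247, 0.353, 1.633, -0, 1.155, -0.002], TCP at [200.04, -592.125, 303.881] pointing down, gripper open.
Joint ranges: [-2.63, 2.63], [-0.92, 2.1], [0.06, 2.66], [-1.3, 4.44], [0, 2.69], [-3.02, 3.02]. Speed limits (rad/s): [2.22, 2.22, 2.79, 3.14, 3.14, 3.14].

### API

Orientations are given as [roll, pitch, yaw] about the fixed x, y, z axes, in that order (R = Rz(yaw) Ry(pitch) Rx(roll)).
In Python, from rig import status, cams, order gives the robot as it stands. The module is installed in compiled form; this text tells all that it offers.
- The arm moves only by the shell command python3 -m creep 'ROWS' [OPENING] [FORCE]. ROWS is JSON, a list of rows, each a list of 6 numbers: the shift along the tool's x, y, z in units of 0.1 m (1.0 is 0.1 m), then the turn, a rotation vector about the tool's x, y, z in units of pi rad (1.0 is pi rad). A call has 1 to 8 rows; each row shifts and turns the commanded pose from where the row before left it, along the tool's axes as they then stand; what a row does not reach is not made up. A row lasts 1/12 s, in which the tool goes at most 41.7 mm and 7.16 degrees, less where a joint would pass 70% of its speed; a pose out of reach is approached as far as the arm can. A call with a number of a shift or a turn outside -1 to 1 is refused whole. A call with a gripper value outside its range is refused whole. OPENING is the closure, from -1 (fully open) to 1 (shut), set as the call begins (- or left out, the last holds). The fingers move at their own pace and stop on an object; FORCE is the grip in N (left out, the last holds). Time passes only in rows, so rows that do not move let the fingers close. It gives the time, the measured TCP pose, the force and the opening at its end, in the units of the state.
- status.sense(): the state, without advancing time (a new reading comes with each control period).
- cams.grab_frame(name): name is "side" or "top"; returns a dict with "pixels" (420x560x3 uint8, red, green, blue), "mtx" (3x3 intrinsics, pixels), "T" (4x4, takes a point from camera to world coordinates). Camera axes: x right, y up, looking along -z (the intrinsics and any distortion apply to the point x, -y, -z); pixel columns grow to the right and rows downward; lengths in mm; the calibration is good to about 2 mm. A picture is of the moment at which its call begins. There is no depth.
- order.sign_off(): hands the job in, once; it reports no verdict.
The state is a dict: "clock": time; "qpos": joint angles; "qvel": joint speeds; "joint_efforts": joint torques, N m; "eef_pos": TCP position; "tcp_rot": TCP orientation; "contact_force": force on the tool from outside, world axes, zero at the start; "wrist_torque": the same for the moment, N m; "opening": opening from 0.0 (shut) to 1.0 (fully open).
Only numpy, scipy, OpenCV 4.12 (cv2) and the standard library are available. Lean on these libraries where they do the work, as an engineer would, in place of code of your own. Each camera call takes 0.05 s, during which the arm holds its last target.

## Working session

There is one attempt and no reset: what is moved stays moved. The work goes in short steps, Python scripts to look and compute and a shell command to move; the robot and the scene stay as the last step left them, time stands still between calls to the robot, and variables do not carry over. Pictures are saved under pics/ and viewed, and the job is handed in when it is done.

```bash
mkdir -p pics; ls; python3 - <<'E'
from rig import status,cams
import cv2,numpy as np
s=status.sense();print(s)
for n in("side","top"):
    f=cams.grab_frame(n);print(n,f["mtx"].tolist(),np.round(f["T"],4).tolist(),[k for k in f])
    cv2.imwrite(f"pics/{n}0.png",f["pixels"][:,:,::-1])
    np.savez(f"pics/{n}0.npz",p=f["pixels"],m=f["mtx"],T=f["T"])
E
```

```text
pics
{'clock': 0.0, 'qpos': array([-1.24740362e+00,  3.53658370e-01,  1.63417009e+00,  1.95828785e-05,
        1.15522484e+00, -2.37899516e-03]), 'qvel': array([-0.00013695,  0.00068884,  0.0001072 , -0.00137599,  0.00062269,
       -0.00033864]), 'joint_efforts': array([ 2.08784641e-04, -6.05257630e+01, -3.42069054e+01,  1.89215342e-05,
        9.38325509e-03, -4.09258257e-05]), 'eef_pos': array([ 199.9146703 , -591.74180145,  303.13985079]), 'tcp_rot': array([-3.14013205e+00, -2.13793493e-05,  3.25763767e-01]), 'contact_force': array([ 0.14642363, -0.6231463 ,  0.02851913]), 'wrist_torque': array([-0.05343826, -0.05779276, -0.03625537]), 'opening': 0.9981035584032398}
side [[545.5183756965715, 0.0, 272.9343027626742], [0.0, 545.5183756965715, 215.8480250418964], [0.0, 0.0, 1.0]] [[-0.753, 0.3828, -0.5352, -280.846], [-0.658, -0.4287, 0.6191, 828.7888], [0.0075, 0.8184, 0.5747, 981.6312], [0.0, 0.0, 0.0, 1.0]] ['pixels', 'mtx', 'T']
top [[461.09630096033806, 0.0, 277.90729607580386], [0.0, 461.09630096033806, 216.09201592120758], [0.0, 0.0, 1.0]] [[0.0035, 0.9911, -0.1331, 327.4857], [-1.0, 0.0028, -0.0056, -47.0595], [-0.0051, 0.1331, 0.9911, 1525.1232], [0.0, 0.0, 0.0, 1.0]] ['pixels', 'mtx', 'T']
```

View pics/side0.png

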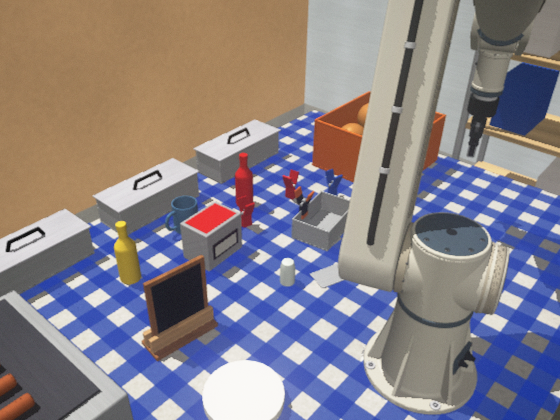

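View pics/top0.png

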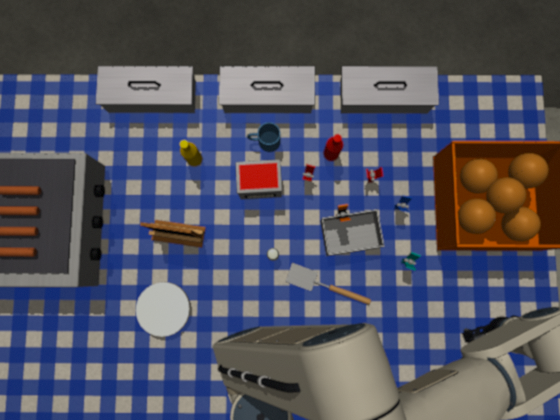

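```bash
python3 - <<'E'
import cv2
a=cv2.imread("pics/side0.png");b=cv2.imread("pics/top0.png")
r=lambda im,x0,y0,x1,y1,k:cv2.resize(im[y0:y1,x0:x1],None,fx=k,fy=k,interpolation=cv2.INTER_CUBIC)
cv2.imwrite("pics/c1.png",r(a,225,155,385,275,5));cv2.imwrite("pics/c2.png",r(a,120,190,280,310,5)[:600,:800])
cv2.imwrite("pics/c3.png",r(b,225,150,425,300,4));cv2.imwrite("pics/c4.png",r(b,130,120,290,260,4))
cv2.imwrite("pics/c5.png",r(a,130,250,250,370,5))
E
```

```text
(no output)
```

View pics/c1.png

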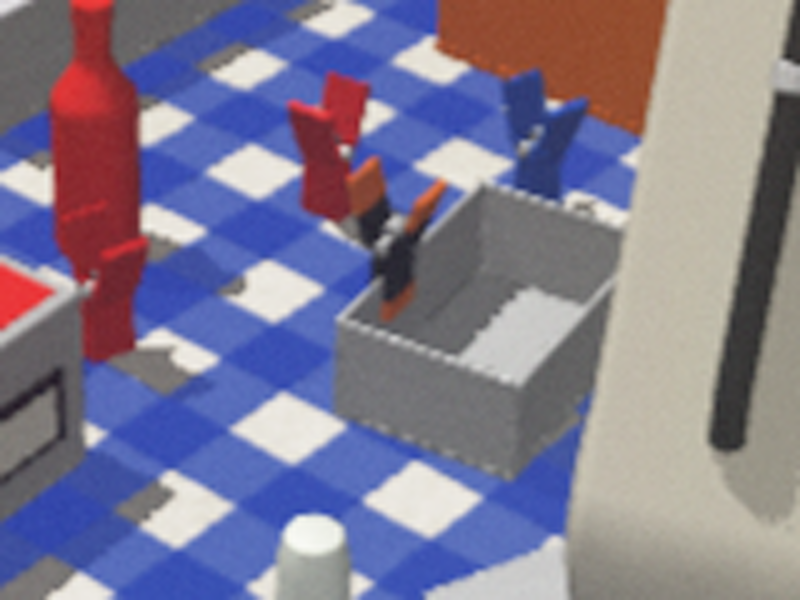

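View pics/c2.png

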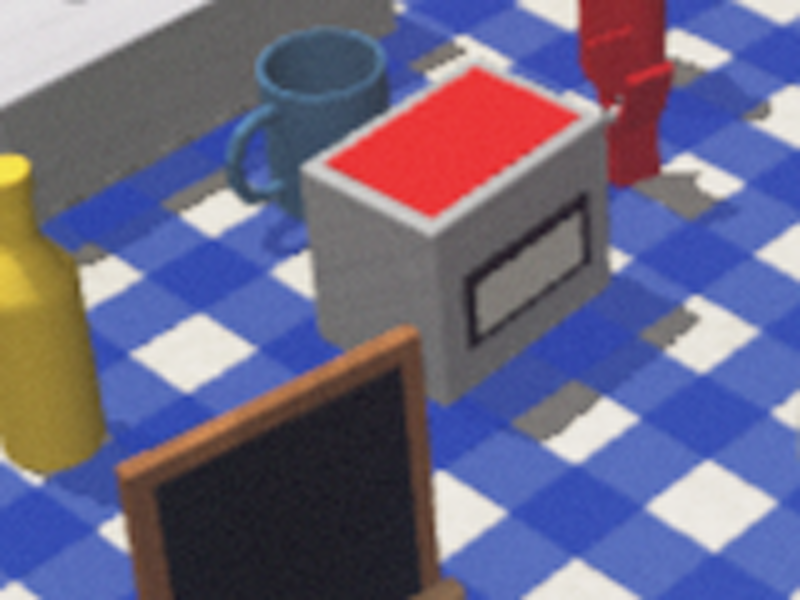

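View pics/c3.png

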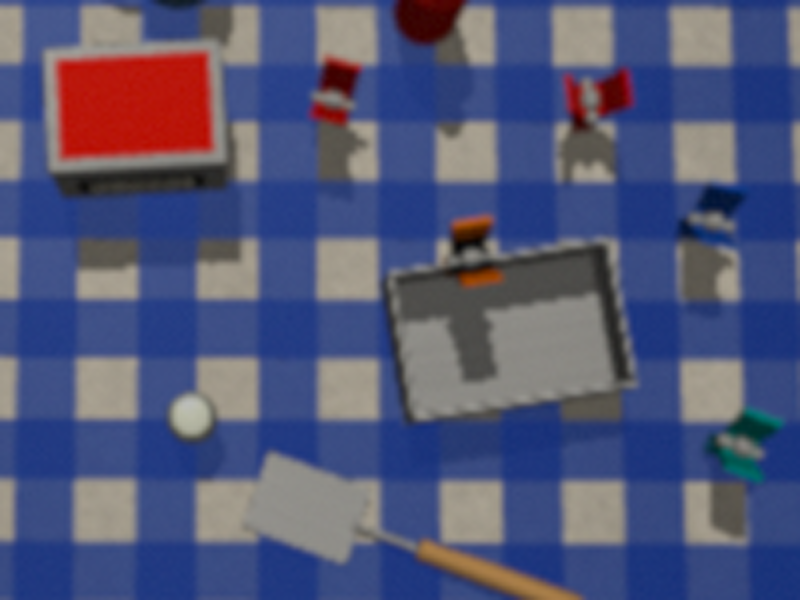

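View pics/c4.png

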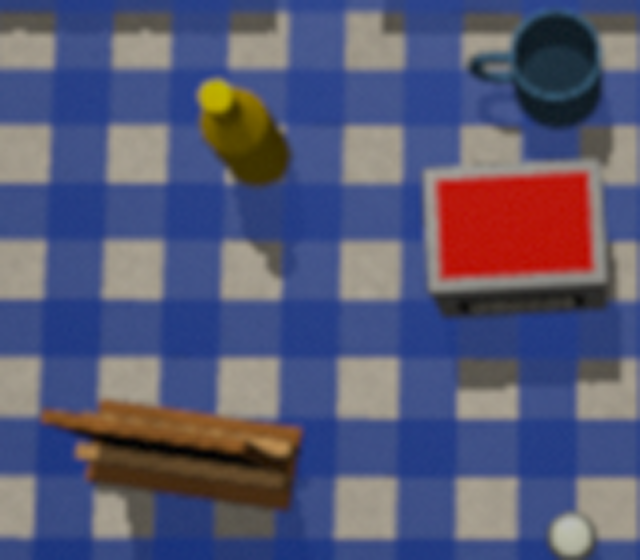

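View pics/c5.png

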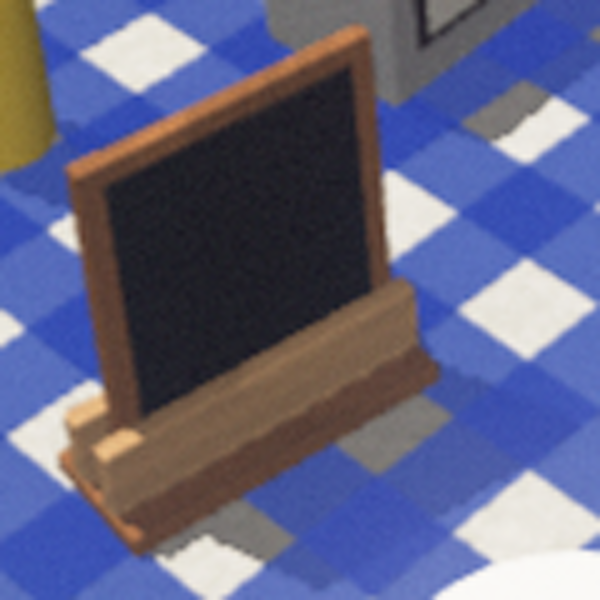

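```bash
cat > lib.py <<'E'
import numpy as np,cv2
def load(n): 
    d=np.load(n);return d["p"],d["m"],d["T"]
def ray(u,v,m,T):
    c=np.array([(u-m[0,2])/m[0,0],-(v-m[1,2])/m[1,1],-1.]);return T[:3,3],T[:3,:3]@c
def onz(u,v,z,m,T):
    o,d=ray(u,v,m,T);return o+d*(z-o[2])/d[2]
def proj(P,m,T):
    c=T[:3,:3].T@(np.asarray(P,float)-T[:3,3]);return np.array([m[0,0]*c[0]/-c[2]+m[0,2],m[1,1]*-c[1]/-c[2]+m[1,2]])
def tri(r1,r2):
    (o1,d1),(o2,d2)=r1,r2
    s=np.linalg.lstsq(np.c_[d1,-d2],o2-o1,rcond=None)[0]
    a=o1+d1*s[0];b=o2+d2*s[1];return (a+b)/2,np.linalg.norm(a-b)
E
python3 - <<'E'
from lib import *
np.set_printoptions(precision=1,suppress=True)
ps,ms,Ts=load("pics/side0.npz");pt,mt,Tt=load("pics/top0.npz")
# red top rectangle (dispenser)
for n,p,m,T in(("side",ps,ms,Ts),("top",pt,mt,Tt)):
    h=cv2.cvtColor(p,cv2.COLOR_RGB2HSV)
    k=(((h[...,0]<6)|(h[...,0]>174))&(h[...,1]>170)&(h[...,2]>120)).astype(np.uint8)
    cs,_=cv2.findContours(k,cv2.RETR_EXTERNAL,cv2.CHAIN_APPROX_NONE)
    for c in sorted(cs,key=cv2.contourArea)[-4:]:
        M=cv2.moments(c)
        if M['m00']<100: continue
        cx,cy=M['m10']/M['m00'],M['m01']/M['m00']
        print(n,"red",cv2.contourArea(c),(cx,cy),onz(cx,cy,120,m,T))
        e=cv2.approxPolyDP(c,4,True)[:,0]
        for q in e: print("   ",q,onz(*(q+0.),120,m,T))
s=lambda x,y:(x/5+130-.4,y/5+250-.4)
print("board top front L/R z202 side",onz(*s(70,172),202,ms,Ts),onz(*s(366,32),202,ms,Ts))
# tub rim corners top view c3
t=lambda x,y:(x/4+225-.4,y/4+150-.4)
for q in((388,272),(607,240),(636,380),(408,420)): print("tub rim",onz(*t(*q),70,mt,Tt))
s1=lambda x,y:(x/5+225-.4,y/5+155-.4)
for q in((338,320),(520,383),(482,183)): print("tub rim side",onz(*s1(*q),70,ms,Ts))
E
```

```text
side red 583.0 (243.13550600343052, 184.66380789022298) [ 694.9 -162.3  120. ]
    [241 153] [ 836.3 -300.1  120. ]
    [235 176] [ 748.2 -182.   120. ]
    [237 203] [639.6 -79.3 120. ]
    [245 210] [598.4 -68.9 120. ]
    [253 203] [ 605.7 -109.6  120. ]
    [246 154] [ 819.4 -306.1  120. ]
side red 633.0 (209.92890995260663, 217.9183780937335) [643.5  22.5 120. ]
    [234 213] [611. -38. 120.]
    [214 204] [684.6 -32.3 120. ]
    [186 222] [677.7  78.6 120. ]
    [206 232] [604.4  73.7 120. ]
top red 822.0 (258.1575425790754, 175.88868613138686) [642.3  22.7 120. ]
    [276 164] [680.3 -32.6 120. ]
    [241 165] [676.9  76.6 120. ]
    [241 188] [603.8  75.6 120. ]
    [277 186] [610.4 -36.  120. ]
board top front L/R z202 side [484.1 358.3 202. ] [459.5 212.1 202. ]
tub rim [ 518.5 -177.9   70. ]
tub rim [ 544.7 -352.5   70. ]
tub rim [ 433.2 -372.6   70. ]
tub rim [ 401.1 -192.6   70. ]
tub rim side [ 517.6 -180.    70. ]
tub rim side [ 402.8 -200.8   70. ]
tub rim side [ 544.5 -353.5   70. ]
```

```bash
python3 - <<'E'
import cv2
a=cv2.imread("pics/side0.png");b=cv2.imread("pics/top0.png")
r=lambda im,x0,y0,x1,y1,k:cv2.resize(im[y0:y1,x0:x1],None,fx=k,fy=k,interpolation=cv2.INTER_CUBIC)
cv2.imwrite("pics/d1.png",r(a,284,180,334,225,12));cv2.imwrite("pics/d2.png",r(b,325,195,365,225,18));cv2.imwrite("pics/d3.png",r(b,135,215,215,255,9))
E
```

```text
(no output)
```

View pics/d1.png

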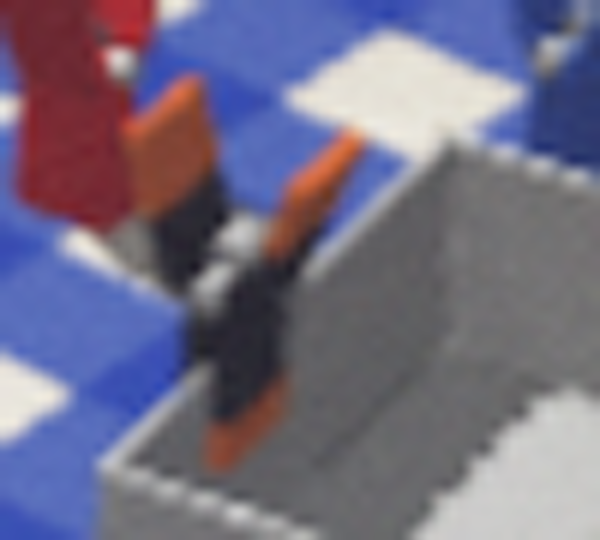

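View pics/d2.png

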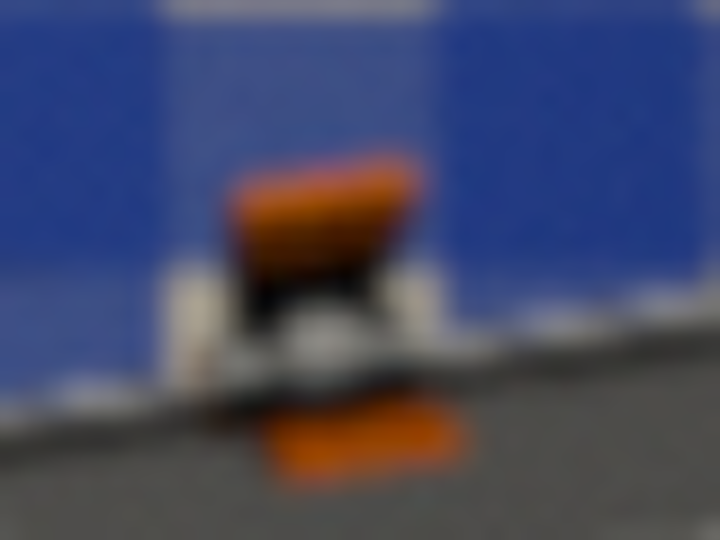

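View pics/d3.png

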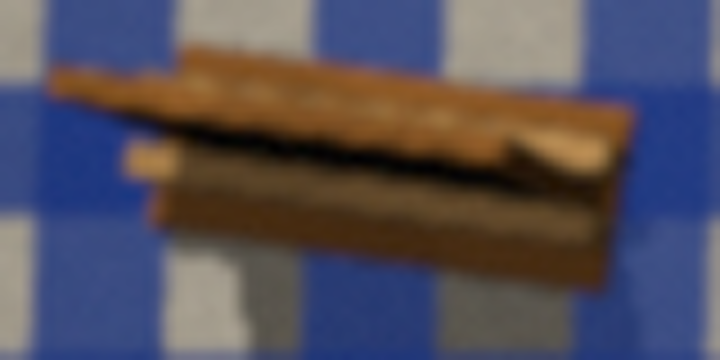

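```bash
python3 - <<'E'
from lib import *
np.set_printoptions(precision=1,suppress=True)
ps,ms,Ts=load("pics/side0.npz");pt,mt,Tt=load("pics/top0.npz")
g=lambda x,y:(x/9+135-.44,y/9+215-.44)
print("rack base z~6",[onz(*g(*q),6,mt,Tt) for q in((155,225),(607,290),(633,106),(182,47))])
print("board top (top view) L, R",onz(*g(50,68),202,mt,Tt),onz(*g(50,92),202,mt,Tt),onz(*g(505,150),202,mt,Tt))
s=lambda x,y:(x/12+284-.46,y/12+180-.46); t=lambda x,y:(x/18+325-.47,y/18+195-.47)
P=lambda a,b:tri(ray(*s(*a),ms,Ts),ray(*t(*b),mt,Tt))
print("handle b top L,R",P((126,130),(232,195)),P((195,80),(420,160)))
print("handle a top L,R",P((290,195),(285,480)),P((358,130),(462,440)))
print("pivot?",P((225,265),(320,345)))
print("handle tops top view z130: b",onz(*t(326,178),135,mt,Tt),"a",onz(*t(373,462),135,mt,Tt))
for n,p,m,T in(("side",ps,ms,Ts),("top",pt,mt,Tt)):
    h=cv2.cvtColor(p,cv2.COLOR_RGB2HSV)
    k=((h[...,0]<15)&(h[...,1]>120)&(h[...,2]>90)).astype(np.uint8)
    x0,x1,y0,y1=((290,322,180,222) if n=="side" else (330,356,200,224))
    _,l,st,ce=cv2.connectedComponentsWithStats(k[y0:y1,x0:x1])
    for i in range(1,_):
        if st[i,4]>4: print(n,st[i,4],ce[i]+[x0,y0])
# shaker: top z 73
print("shaker",onz(272.5,254,73,mt,Tt),"mustard cap",onz(184.5,144.5,180,mt,Tt),"ketchup",onz(337,138,180,mt,Tt),"mug",onz(269,133,90,mt,Tt))
print("redclamps",onz(308,170,50,mt,Tt),onz(373,174,50,mt,Tt))
E
```

```text
rack base z~6 [array([452.1, 378.2,   6. ]), array([428.7, 211.4,   6. ]), array([496.6, 203.5,   6. ]), array([518. , 370.9,   6. ])]
board top (top view) L, R [486.5 359.2 202. ] [478.7 358.9 202. ] [460.4 211.9 202. ]
handle b top L,R (array([ 547.4, -221. ,  134.5]), np.float64(0.9727253413996451)) (array([ 553.4, -253.9,  131. ]), np.float64(2.583391938414646))
handle a top L,R (array([ 500.6, -228.4,  132.3]), np.float64(2.7093064267384332)) (array([ 505.9, -259.1,  134. ]), np.float64(0.5101032900084906))
pivot? (array([ 528.5, -240.2,   94.1]), np.float64(1.6765547181123814))
handle tops top view z130: b [ 550.7 -236.6  135. ] a [ 502.2 -243.8  135. ]
side 56 [297.4 192.3]
side 25 [309.6 195.8]
side 11 [303.8 215.5]
top 22 [342.3 205.8]
top 39 [344.9 219.2]
shaker [402.3 -22.3  73. ] mustard cap [724.8 242.4 180. ] ketchup [ 745.8 -216.5  180. ] mug [790.   -9.4  90. ]
redclamps [ 678.  -136.7   50. ] [ 665.1 -348.7   50. ]
```

```bash
cat > go.py <<'E'
import sys,numpy as np
from scipy.spatial.transform import Rotation as R
from rig import status
# usage: go.py x y z yaw tilt(rad about tool x)  [yaw of tool]
def target(yaw,tilt): return R.from_euler('z',yaw)*R.from_euler('x',np.pi)*R.from_rotvec([tilt,0,0])
if __name__=="__main__":
    x,y,z,yaw,tilt=map(float,sys.argv[1:6]);s=status.sense()
    C=R.from_euler('xyz',s['tcp_rot']);d=C.inv().apply(np.array([x,y,z])-s['eef_pos'])/100
    rv=(C.inv()*target(yaw,tilt)).as_rotvec()/np.pi
    print("clock",round(s['clock'],2),"pos",s['eef_pos'].round(1),"rot",s['tcp_rot'].round(3),"F",s['contact_force'].round(1),"open",round(s['opening'],3),"q",s['qpos'].round(2))
    print("shift",d.round(4),"turn",rv.round(4))
E
python3 go.py 475.7 284.6 300 1.426 0
python3 -m creep '[[0,0,0,0,0,-0.039],[0,0,0,0,0,-0.039],[0,0,0,0,0,-0.039],[0,0,0,0,0,-0.039],[0,0,0,0,0,-0.039],[0,0,0,0,0,-0.039],[0,0,0,0,0,-0.039],[0,0,0,0,0,-0.039]]' -1 60
python3 go.py 475.7 284.6 300 1.426 0
```

```text
clock 0.1 pos [ 199.9 -591.8  303.2] rot [-3.14  -0.     0.326] F [-0.3  0.4  0.4] open 0.997 q [-1.25  0.35  1.63  0.    1.16 -0.  ]
shift [ 5.4178 -7.4203  0.0418] turn [-4.000e-04 -2.000e-04 -3.502e-01]
clock: 0.77
eef_pos: [200.0, -591.9, 303.4]
tcp_rot: [-3.141, -0.001, 1.312]
contact_force: [0.1, 0.7, -0.2]
opening: 1.003
clock 0.77 pos [ 200.  -591.9  303.4] rot [-3.141e+00 -1.000e-03  1.312e+00] F [ 0.1  0.7 -0.2] open 1.003 q [-1.25  0.35  1.63 -0.    1.16 -0.99]
shift [9.1787 0.4229 0.0407] turn [-0.0001 -0.0002 -0.0363]
```

```bash

python3 -m creep '[[0,0,0,0,0,-0.036],[0.4,0.02,0,0,0,0],[0.4,0.02,0,0,0,0],[0.4,0.02,0,0,0,0],[0.4,0.02,0,0,0,0],[0.4,0.02,0,0,0,0],[0.4,0.02,0,0,0,0],[0.4,0.02,0,0,0,0]]' -1 60
python3 go.py 475.7 284.6 300 1.426 0
```

```text
clock: 1.43
eef_pos: [255.9, -315.5, 303.6]
tcp_rot: [-3.141, -0.0, 1.418]
contact_force: [1.2, 0.5, -0.7]
opening: 0.999
clock 1.43 pos [ 255.9 -315.5  303.6] rot [-3.141 -0.     1.418] F [ 1.2  0.5 -0.7] open 0.999 q [-0.89  0.    2.07  0.    1.07 -0.74]
shift [6.2649 1.2617 0.0377] turn [-0.0001 -0.0001 -0.0024]
```

```bash

python3 -m creep '[[0.38,0.08,0,0,0,0],[0.38,0.08,0,0,0,0],[0.38,0.08,0,0,0,0],[0.38,0.08,0,0,0,0],[0.38,0.08,0,0,0,0],[0.38,0.08,0,0,0,0],[0.38,0.08,0,0,0,0],[0.38,0.08,0,0,0,0]]'
python3 -m creep '[[0.38,0.08,0,0,0,0],[0.38,0.08,0,0,0,0],[0.38,0.08,0,0,0,0],[0.38,0.08,0,0,0,0],[0.38,0.08,0,0,0,0],[0.38,0.08,0,0,0,0],[0,0,0,0,0,0]]'
python3 go.py 475.7 284.6 300 1.426 0
```

```text
clock: 2.1
eef_pos: [365.4, -24.7, 304.0]
tcp_rot: [3.141, 0.0, 1.419]
contact_force: [1.0, -0.4, -0.5]
opening: 1.001
clock: 2.68
eef_pos: [449.5, 196.8, 304.0]
tcp_rot: [3.14, -0.003, 1.422]
contact_force: [-0.9, 0.3, 0.4]
opening: 0.997
clock 2.68 pos [449.5 196.8 304. ] rot [ 3.140e+00 -3.000e-03  1.422e+00] F [-0.9  0.3  0.4] open 0.997 q [0.41 0.14 1.92 0.   1.08 0.56]
shift [0.907  0.1292 0.0426] turn [ 0.0005 -0.0009 -0.0013]
```

```bash

python3 -m creep '[[0.3,0.043,0,0,0,0],[0.3,0.043,0,0,0,0],[0.3,0.043,0,0,0,-0.0013],[0,0,0,0,0,0],[0,0,0,0,0,0]]'
python3 go.py 475.7 284.6 236 1.426 0
cat > snap.py <<'E'
import sys,cv2,numpy as np
from rig import cams
tag=sys.argv[1]
for n in("side","top"):
    f=cams.grab_frame(n);np.savez(f"pics/{n}{tag}.npz",p=f["pixels"],m=f["mtx"],T=f["T"])
    p=f["pixels"][:,:,::-1]
    cv2.imwrite(f"pics/{n}{tag}.png",p)
    i=2 if n=="side" else 6
    x0,y0,x1,y1=map(int,sys.argv[i:i+4]);k=min(800/(x1-x0),600/(y1-y0))
    cv2.imwrite(f"pics/{n}{tag}c.png",cv2.resize(p[y0:y1,x0:x1],None,fx=k,fy=k,interpolation=cv2.INTER_CUBIC))
    print(n,"scale",k)
E
python3 snap.py 1 110 170 270 290 120 140 280 260
```

```text
clock: 3.1
eef_pos: [473.5, 279.2, 303.3]
tcp_rot: [-3.141, 0.001, 1.425]
contact_force: [-0.1, -1.5, -0.4]
opening: 1.001
clock 3.1 pos [473.5 279.2 303.3] rot [-3.141e+00  1.000e-03  1.425e+00] F [-0.1 -1.5 -0.4] open 1.001 q [ 0.53  0.24  1.8  -0.    1.11  0.68]
shift [0.0569 0.0141 0.6727] turn [-0.0003  0.0002 -0.0003]
side scale 5.0
top scale 5.0
```

View pics/side1c.png

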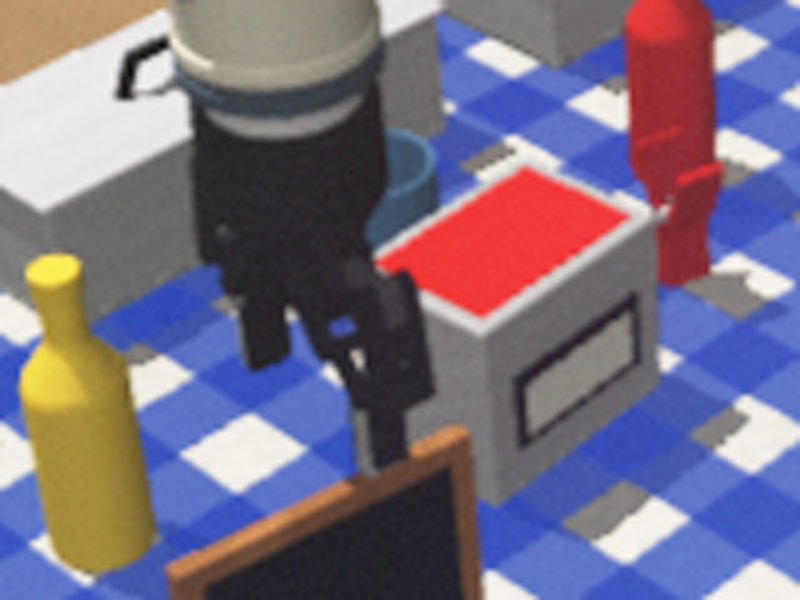

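View pics/top1c.png

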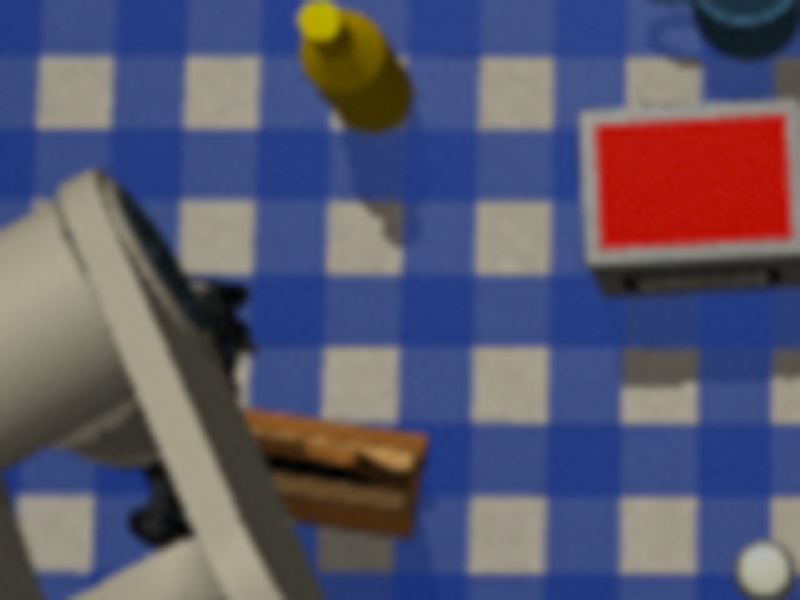

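Side view: gripper fingers at crop (390,420) and (265,340), straddling the board's top edge; the board is between them. Descend and grip.

```bash

python3 -m creep '[[0.057,0.014,0.2,0,0,0],[0,0,0.2,0,0,0],[0,0,0.2,0,0,0],[0,0,0.08,0,0,0],[0,0,0,0,0,0],[0,0,0,0,0,0]]'
python3 go.py 475.7 284.6 236 1.426 0
python3 -m creep '[[0,0,0,0,0,0],[0,0,0,0,0,0],[0,0,0,0,0,0],[0,0,0,0,0,0],[0,0,0,0,0,0],[0,0,0,0,0,0],[0,0,0,0,0,0],[0,0,0,0,0,0]]' 1 60
python3 go.py 475.7 284.6 236 1.426 0
```

```text
clock: 3.7
eef_pos: [475.9, 283.2, 236.2]
tcp_rot: [-3.141, 0.0, 1.422]
contact_force: [0.2, -0.7, 0.4]
opening: 0.997
clock 3.7 pos [475.9 283.2 236.2] rot [-3.141  0.     1.422] F [ 0.2 -0.7  0.4] open 0.997 q [ 0.53  0.32  1.85 -0.    0.97  0.68]
shift [ 0.0132 -0.0037  0.0021] turn [-0.0001  0.0001 -0.0012]
clock: 4.37
eef_pos: [475.4, 284.1, 236.2]
tcp_rot: [-3.14, -0.0, 1.423]
contact_force: [-3.2, 0.3, 5.7]
opening: 0.109
clock 4.37 pos [475.4 284.1 236.2] rot [-3.14  -0.     1.423] F [-3.2  0.3  5.7] open 0.109 q [0.54 0.32 1.85 0.   0.97 0.68]
shift [0.0051 0.0022 0.0019] turn [-0.0004 -0.     -0.0009]
```

```bash

python3 -m creep '[[0,0,0,0,0,0],[0,0,-0.15,0,0,0],[0,0,-0.2,0,0,0],[0,0,-0.25,0,0,0],[0,0,-0.25,0,0,0],[0,0,-0.15,0,0,0],[0,0,0,0,0,0],[0,0,0,0,0,0]]'
python3 snap.py 2 110 170 270 290 120 140 280 260
python3 go.py 560 20 336 1.626 0
```

```text
clock: 5.03
eef_pos: [475.9, 284.0, 335.8]
tcp_rot: [3.141, -0.001, 1.423]
contact_force: [-0.4, -0.2, -4.0]
opening: 0.11
side scale 5.0
top scale 5.0
clock 5.13 pos [475.2 283.5 334.2] rot [-3.140e+00  2.000e-03  1.423e+00] F [-0.2  0.  -3. ] open 0.108 q [ 0.54  0.21  1.75 -0.    1.18  0.68]
shift [-2.482   1.2261 -0.016 ] turn [-0.0006  0.0004 -0.0646]
```

View pics/side2.png

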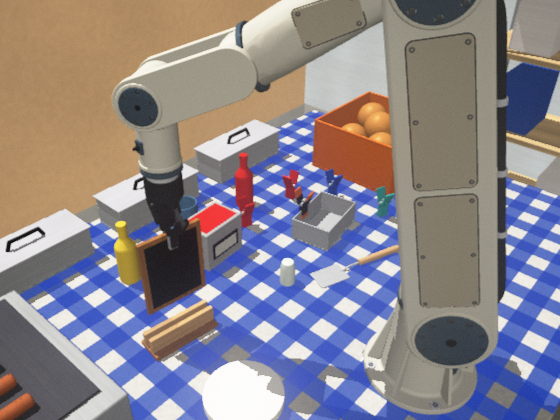

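```bash

python3 -m creep '[[0,0,0,0,0,-0.032],[0,0,0,0,0,-0.0326],[0,0,0,0,0,0]]'
python3 go.py 560 20 340 1.626 0
```

```text
clock: 5.38
eef_pos: [475.3, 283.6, 334.1]
tcp_rot: [-3.139, 0.001, 1.631]
contact_force: [0.5, -0.2, -1.9]
opening: 0.108
clock 5.38 pos [475.3 283.6 334.1] rot [-3.139e+00  1.000e-03  1.631e+00] F [ 0.5 -0.2 -1.9] open 0.108 q [ 0.54  0.21  1.75 -0.    1.18  0.48]
shift [-2.6819  0.6876 -0.0576] turn [-0.0008  0.0004  0.0015]
```

```bash

python3 -m creep '[[-0.2,0.05,-0.06,0,0,0],[-0.3,0.08,0,0,0,0],[-0.35,0.09,0,0,0,0],[-0.35,0.09,0,0,0,0],[-0.35,0.09,0,0,0,0],[-0.35,0.09,0,0,0,0],[-0.35,0.09,0,0,0,0],[-0.3,0.08,0,0,0,0]]'
python3 -m creep '[[-0.13,0.03,0,0,0,0],[0,0,0,0.024,0,0],[0,0,0,0.024,0,0],[0,0,0,0.024,0,0],[0,0,0,0,0,0],[0,0,0,0,0,0]]'
python3 go.py 606 20.5 260 1.626 0.227
```

```text
clock: 6.05
eef_pos: [555.8, 30.7, 340.7]
tcp_rot: [-3.14, 0.0, 1.622]
contact_force: [0.9, 0.0, -2.6]
opening: 0.107
clock: 6.55
eef_pos: [559.9, 20.5, 340.4]
tcp_rot: [-2.915, 0.0, 1.625]
contact_force: [-0.7, -0.3, -2.3]
opening: 0.106
clock 6.55 pos [559.9  20.5 340.4] rot [-2.915  0.     1.625] F [-0.7 -0.3 -2.3] open 0.106 q [ 0.04  0.32  1.61 -0.    1.44 -0.02]
shift [-0.0247  0.6291  0.6803] turn [ 0.0002 -0.     -0.0004]
```

```bash

python3 -m creep '[[-0.005,0.12,0.13,0,0,0],[-0.005,0.17,0.18,0,0,0],[-0.005,0.17,0.18,0,0,0],[-0.005,0.12,0.14,0,0,0],[0,0.05,0.05,0,0,0],[0,0,0,0,0,0]]'
python3 go.py 607 20.6 223 1.626 0.227
python3 snap.py 3 150 150 310 270 200 130 320 220
```

```text
clock: 7.05
eef_pos: [605.3, 21.0, 259.9]
tcp_rot: [-2.914, 0.0, 1.626]
contact_force: [-0.2, -0.5, -2.1]
opening: 0.108
clock 7.05 pos [605.3  21.  259.9] rot [-2.914  0.     1.626] F [-0.2 -0.5 -2.1] open 0.108 q [ 0.03  0.46  1.58 -0.    1.32 -0.02]
shift [-0.0052  0.1     0.3557] turn [-0.0001 -0.     -0.0001]
side scale 5.0
top scale 6.666666666666667
```

View pics/side3c.png

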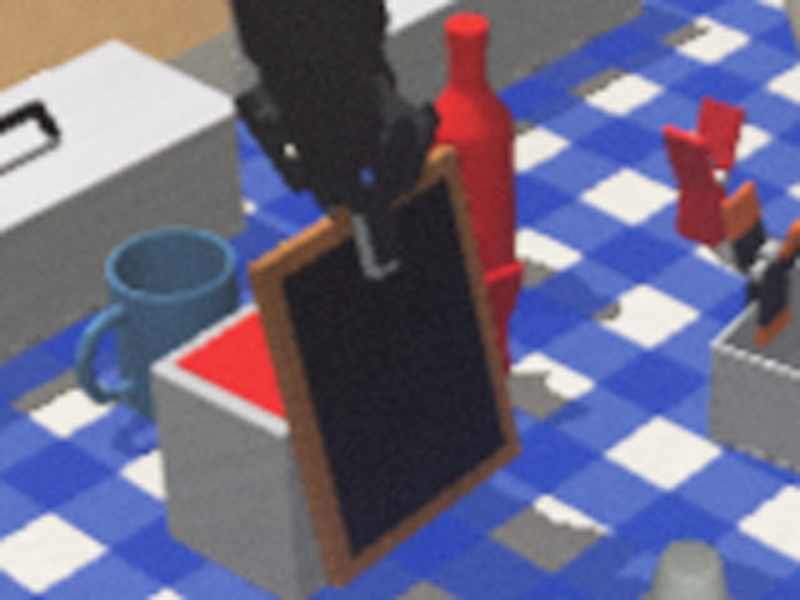

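View pics/top3c.png

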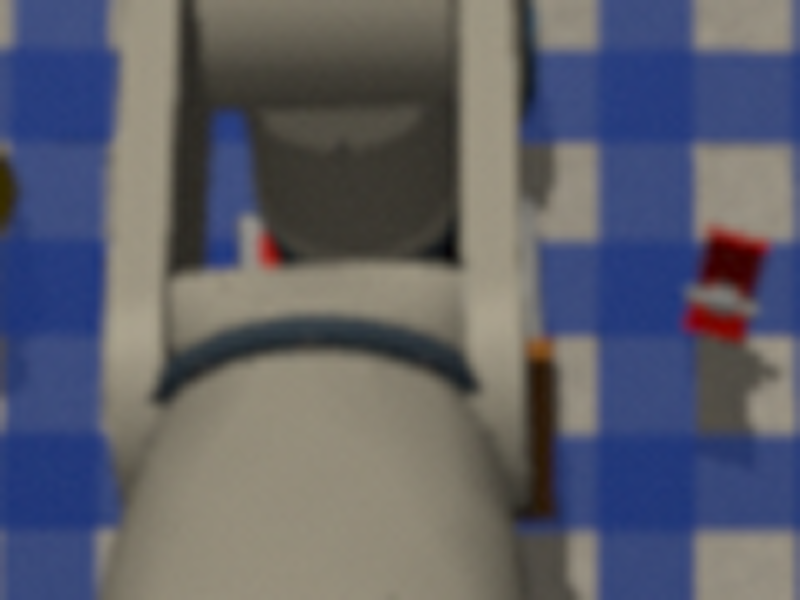

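```bash
python3 - <<'E'
from lib import *
from go import *
np.set_printoptions(precision=1,suppress=True)
p,m,T=load("pics/side3.npz");s=status.sense();C=R.from_euler('xyz',s['tcp_rot']);t=s['eef_pos']
for z in(34,224):
  for x in(-75,75):
    P=t+C.apply([x,-5,z]);print(z,x,P,(proj(P,m,T)-[150,150])*5+2)
E
```

```text
34 -75 [597.1 -54.7 230.1] [455.7 143.4]
34 75 [588.9  95.1 230.1] [257.9 265.8]
224 -75 [554.7 -57.   44.9] [521.7 450.4]
224 75 [546.5  92.7  44.9] [340.  586.3]
```

```bash

python3 -m creep '[[-0.005,0.03,0.12,0,0,0],[0,0.04,0.12,0,0,0],[0,0.03,0.1,0,0,0],[0,0,0.02,0,0,0],[0,0,0,0,0,0]]'
python3 go.py 607 19.5 219 1.626 0.227
```

```text
clock: 7.57
eef_pos: [606.7, 20.3, 222.8]
tcp_rot: [-2.913, -0.0, 1.626]
contact_force: [0.2, 0.4, -2.9]
opening: 0.112
clock 7.57 pos [606.7  20.3 222.8] rot [-2.913 -0.     1.626] F [ 0.2  0.4 -2.9] open 0.112 q [ 0.03  0.51  1.61 -0.01  1.26 -0.02]
shift [-0.008   0.0113  0.0364] turn [-0.0005 -0.      0.    ]
```

```bash

python3 -m creep '[[0.008,0.01,0.015,0,0,0],[0,0,0,0,0,0],[0,0,0,0,0,0]]'
python3 -m creep '[[0,0.003,0.01,0,0,0],[0,0,0,0,0,0],[0,0,0,0,0,0]]'
```

```text
clock: 7.82
eef_pos: [608.3, 21.2, 222.8]
tcp_rot: [-2.916, -0.0, 1.626]
contact_force: [1.0, 0.1, -2.0]
opening: 0.108
clock: 8.07
eef_pos: [608.2, 21.2, 221.6]
tcp_rot: [-2.916, -0.0, 1.626]
contact_force: [0.2, 0.1, -2.1]
opening: 0.114
```

```bash

python3 -m creep '[[-0.02,0,0.012,0,0,0],[0,0,0,0,0,0],[0,0,0,0,0,0]]'
python3 -m creep '[[0,0,0.012,0,0,0],[0,0,0,0,0,0],[0,0,0,0,0,0]]'
```

```text
clock: 8.32
eef_pos: [608.0, 19.0, 220.2]
tcp_rot: [-2.915, 0.0, 1.626]
contact_force: [0.4, 0.4, -1.8]
opening: 0.108
clock: 8.57
eef_pos: [608.0, 19.1, 219.5]
tcp_rot: [-2.916, 0.0, 1.626]
contact_force: [1.1, -0.0, 1.3]
opening: 0.109
```

```bash

python3 -m creep '[[0,0.015,0,0,0,0],[0,0,0,0,0,0],[0,0,0,0,0,0]]'
python3 -m creep '[[0,0.012,0.003,0,0,0],[0,0,0,0,0,0],[0,0,0,0,0,0]]'
```

```text
clock: 8.82
eef_pos: [609.0, 19.1, 219.2]
tcp_rot: [-2.915, 0.0, 1.626]
contact_force: [-1.6, -1.3, 5.0]
opening: 0.109
clock: 9.07
eef_pos: [609.8, 19.2, 219.0]
tcp_rot: [-2.914, 0.0, 1.626]
contact_force: [-2.8, -1.7, 8.3]
opening: 0.108
```

```bash

python3 -m creep '[[0,0,0,0,0,0],[0,0,0,0,0,0],[0,0,0,0,0,0],[0,0,0,0,0,0],[0,0,0,0,0,0]]' 0.2 60
python3 snap.py 4 150 150 310 270 200 130 320 220
```

```text
clock: 9.48
eef_pos: [610.3, 19.3, 218.0]
tcp_rot: [-2.915, -0.0, 1.626]
contact_force: [0.4, -0.7, 0.3]
opening: 0.401
side scale 5.0
top scale 6.666666666666667
```

View pics/side4c.png

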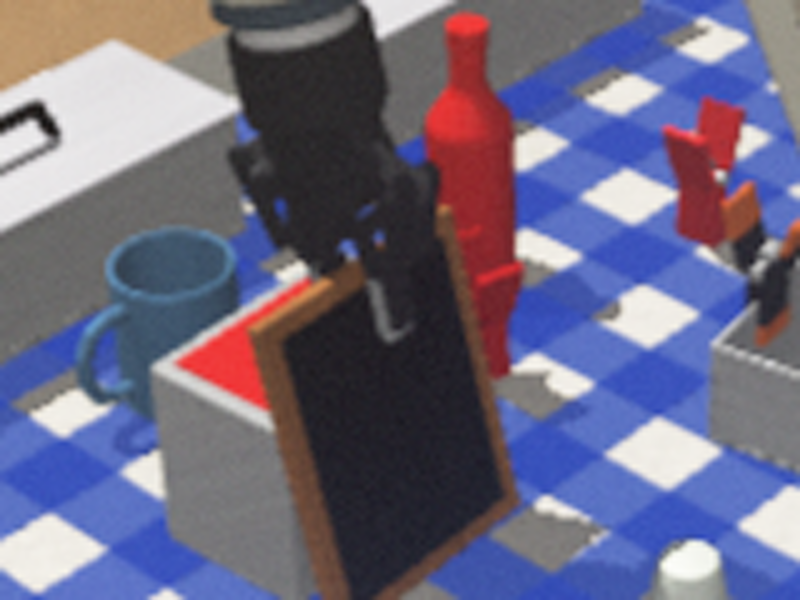

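Board stands leaning at crop (390,420), fingers are off it. Retreat along the tool axis.

```bash

python3 -m creep '[[0,0,-0.08,0,0,0],[0,0,-0.15,0,0,0],[0,0,-0.2,0,0,0],[0,0,-0.25,0,0,0],[0,0,-0.3,0,0,0],[0,0,-0.2,0,0,0],[0,0,0,0,0,0]]'
python3 go.py 526.5 -240.7 330 1.716 0
python3 snap.py 5 150 150 310 270 200 130 320 220
```

```text
clock: 10.17
eef_pos: [639.1, 20.8, 338.6]
tcp_rot: [-2.923, 0.0, 1.626]
contact_force: [0.9, -0.5, 0.6]
opening: 0.402
clock 10.17 pos [639.1  20.8 338.6] rot [-2.923  0.     1.626] F [ 0.9 -0.5  0.6] open 0.402 q [ 0.03  0.44  1.43 -0.01  1.48 -0.02]
shift [-2.5491 -1.22    0.3595] turn [-0.0694 -0.0031 -0.0285]
side scale 5.0
top scale 6.666666666666667
```

View pics/side5c.png

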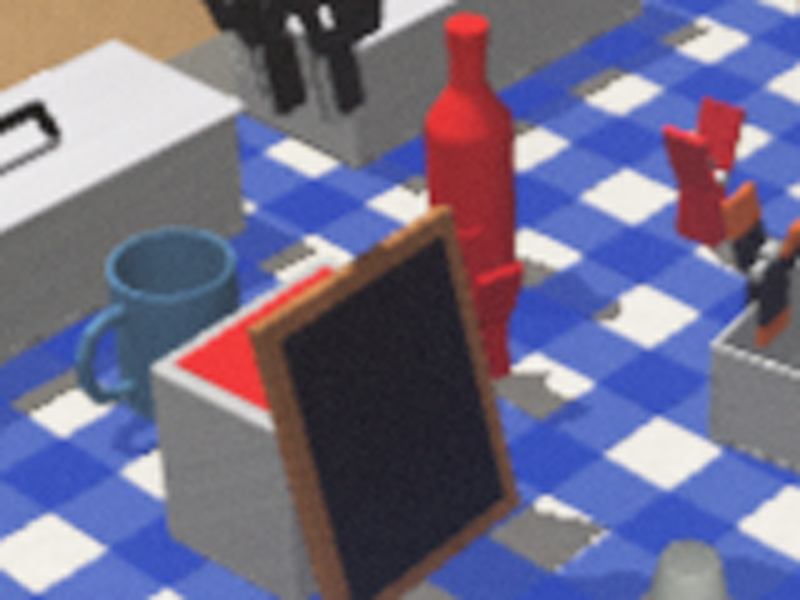

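```bash

python3 -m creep '[[0,0,0,-0.035,-0.0015,-0.014],[0,0,0,-0.0344,-0.0015,-0.014],[0,0,0,0,0,0]]' -1
python3 go.py 526.5 -240.7 330 1.716 0
```

```text
clock: 10.52
eef_pos: [634.7, 20.6, 332.2]
tcp_rot: [-3.136, -0.001, 1.716]
contact_force: [1.2, -0.2, -0.3]
opening: 0.813
clock 10.52 pos [634.7  20.6 332.2] rot [-3.136e+00 -1.000e-03  1.716e+00] F [ 1.2 -0.2 -0.3] open 0.813 q [ 0.03  0.35  1.58  0.    1.22 -0.12]
shift [-2.4286 -1.45    0.0278] turn [-0.0017 -0.0002  0.0001]
```

```bash

python3 -m creep '[[-0.2,-0.12,0,0,0,0],[-0.32,-0.19,0,0,0,0],[-0.32,-0.19,0,0,0,0],[-0.35,-0.21,0,0,0,0],[-0.35,-0.21,0,0,0,0],[-0.35,-0.21,0,0,0,0],[-0.32,-0.19,0,0,0,0],[-0.22,-0.13,0,0,0,0]]' -1
python3 -m creep '[[0,0,0,0,0,0],[0,0,0,0,0,0]]' -1
python3 go.py 526.5 -240.7 200 1.716 0
```

```text
clock: 11.18
eef_pos: [525.9, -243.0, 333.3]
tcp_rot: [-3.129, -0.003, 1.712]
contact_force: [0.5, -0.3, 0.0]
opening: 0.997
clock: 11.35
eef_pos: [527.1, -241.4, 333.4]
tcp_rot: [-3.13, -0.003, 1.711]
contact_force: [0.2, 0.3, 0.5]
opening: 0.998
clock 11.35 pos [ 527.1 -241.4  333.4] rot [-3.130e+00 -3.000e-03  1.711e+00] F [0.2 0.3 0.5] open 0.998 q [-0.43  0.26  1.69 -0.    1.2  -0.57]
shift [0.004  0.0098 1.3335] turn [-0.0036 -0.001  -0.0017]
```

```bash

python3 -m creep '[[0,0.01,0.2,-0.0036,-0.001,-0.0017],[0,0,0.35,0,0,0],[0,0,0.35,0,0,0],[0,0,0.2,0,0,0],[0,0,0.1,0,0,0],[0,0,0,0,0,0],[0,0,0,0,0,0]]' -1
python3 go.py 526.5 -240.7 176 1.716 0
python3 snap.py 6 260 130 380 220 300 180 380 240
```

```text
clock: 11.93
eef_pos: [529.8, -239.8, 214.3]
tcp_rot: [3.139, 0.002, 1.72]
contact_force: [0.1, 0.0, 1.3]
opening: 0.997
clock 11.93 pos [ 529.8 -239.8  214.3] rot [3.139e+00 2.000e-03 1.720e+00] F [0.1 0.  1.3] open 0.997 q [-0.43  0.39  1.81  0.    0.94 -0.58]
shift [-0.003  -0.0348  0.3832] turn [0.0008 0.0005 0.0014]
side scale 6.666666666666667
top scale 10.0
```

View pics/side6c.png

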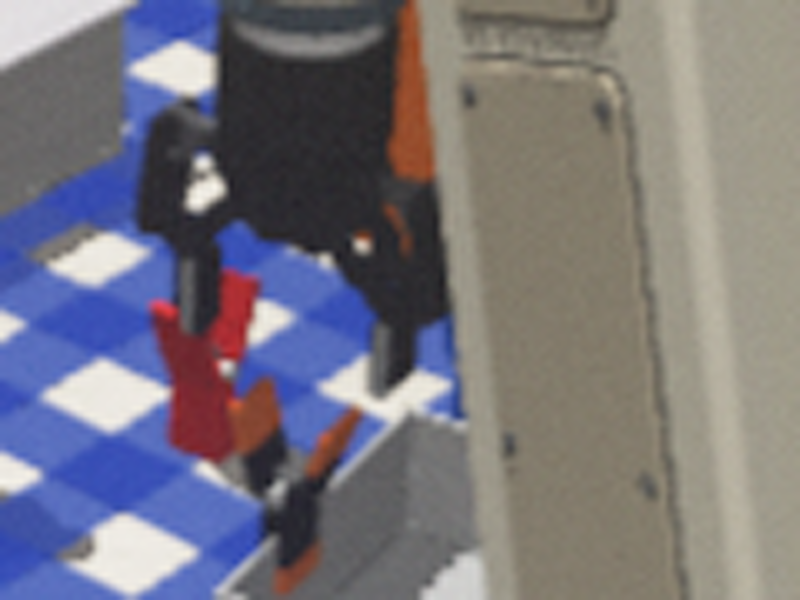

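View pics/top6.png

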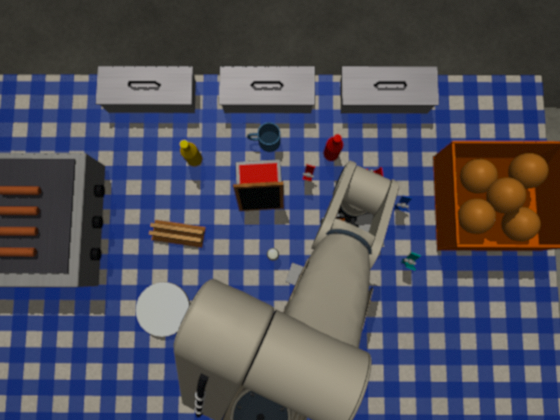

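```bash

python3 -m creep '[[0,-0.03,0.1,0,0,0],[0,-0.005,0.1,0,0,0],[0,0,0.1,0,0,0],[0,0,0.08,0,0,0],[0,0,0,0,0,0],[0,0,0,0,0,0]]' -1
python3 go.py 526.5 -240.7 176 1.716 0
python3 snap.py 7 260 130 380 220 300 180 380 240
```

```text
clock: 12.53
eef_pos: [525.5, -241.0, 175.3]
tcp_rot: [3.14, 0.001, 1.72]
contact_force: [-0.7, 0.5, 0.1]
opening: 1.002
clock 12.53 pos [ 525.5 -241.   175.3] rot [3.14e+00 1.00e-03 1.72e+00] F [-0.7  0.5  0.1] open 1.002 q [-0.43  0.43  1.84 -0.    0.87 -0.58]
shift [ 0.0016  0.0107 -0.0071] turn [0.0006 0.0004 0.0011]
side scale 6.666666666666667
top scale 10.0
```

View pics/side7c.png

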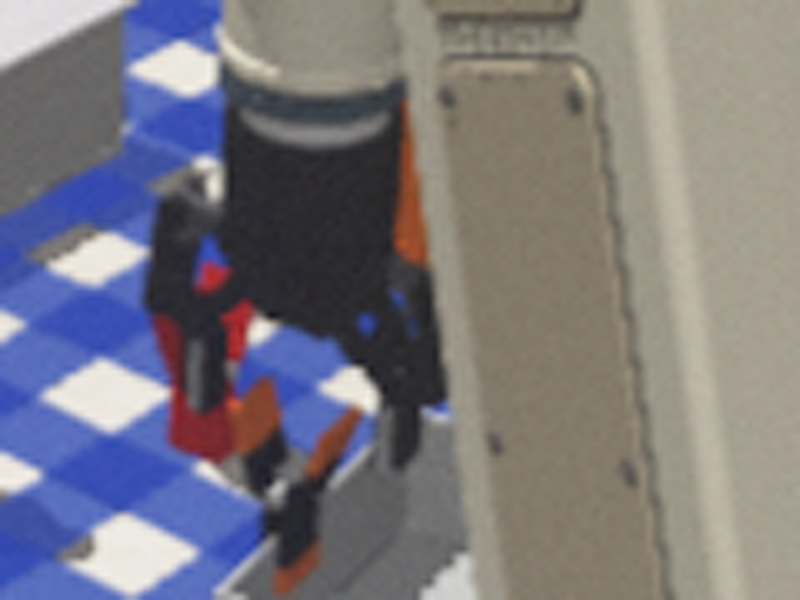

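```bash

python3 -m creep '[[0,0,0,0,0,0],[0,0,0,0,0,0],[0,0,0,0,0,0],[0,0,0,0,0,0],[0,0,0,0,0,0],[0,0,0,0,0,0],[0,0,0,0,0,0],[0,0,0,0,0,0]]' 1 50
python3 go.py 526.5 -240.7 176 1.716 0
python3 snap.py 8 260 130 380 220 300 180 380 240
```

```text
clock: 13.3
eef_pos: [525.8, -241.1, 176.0]
tcp_rot: [3.138, 0.002, 1.72]
contact_force: [0.7, -0.0, -0.1]
opening: 0.28
clock 13.3 pos [ 525.8 -241.1  176. ] rot [3.138e+00 2.000e-03 1.720e+00] F [ 0.7 -0.  -0.1] open 0.28 q [-0.43  0.43  1.84 -0.    0.87 -0.58]
shift [0.0029 0.0077 0.0005] turn [0.001  0.0007 0.0012]
side scale 6.666666666666667
top scale 10.0
```

View pics/side8c.png

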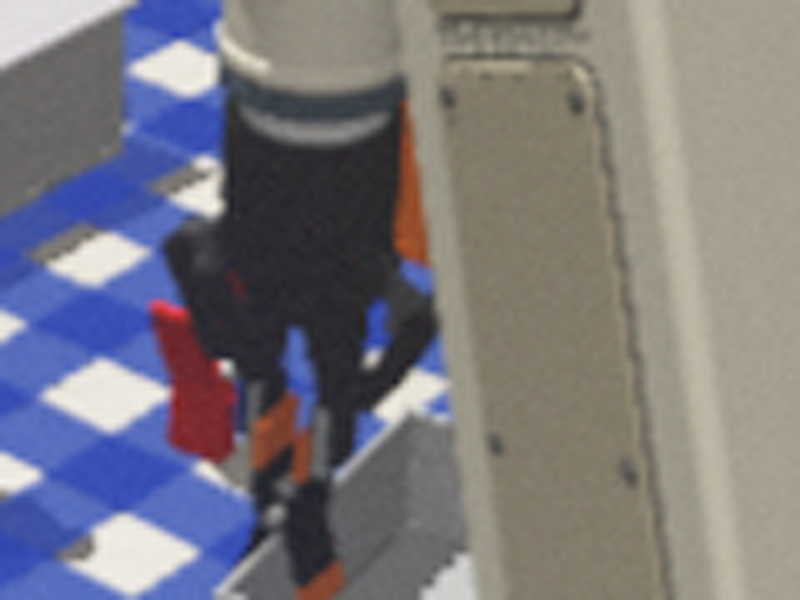

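```bash

python3 -m creep '[[0,0,-0.06,0,0,0],[0,0,-0.1,0,0,0],[0,0,-0.15,0,0,0],[0,0,-0.2,0,0,0],[0,0,-0.3,0,0,0],[0,0,-0.3,0,0,0],[0,0,-0.1,0,0,0],[0,0,0,0,0,0]]' 
python3 go.py 526.5 -240.7 296 1.716 0
python3 snap.py 9 260 70 380 220 300 180 380 240
```

```text
clock: 14.07
eef_pos: [526.8, -241.6, 301.1]
tcp_rot: [3.133, 0.006, 1.72]
contact_force: [0.1, -0.9, -0.3]
opening: 0.285
clock 14.07 pos [ 526.8 -241.6  301.1] rot [3.133 0.006 1.72 ] F [ 0.1 -0.9 -0.3] open 0.285 q [-0.43  0.28  1.74 -0.    1.11 -0.58]
shift [ 0.0093 -0.0019  0.0507] turn [0.0028 0.0018 0.0012]
side scale 4.0
top scale 10.0
```

View pics/side9c.png

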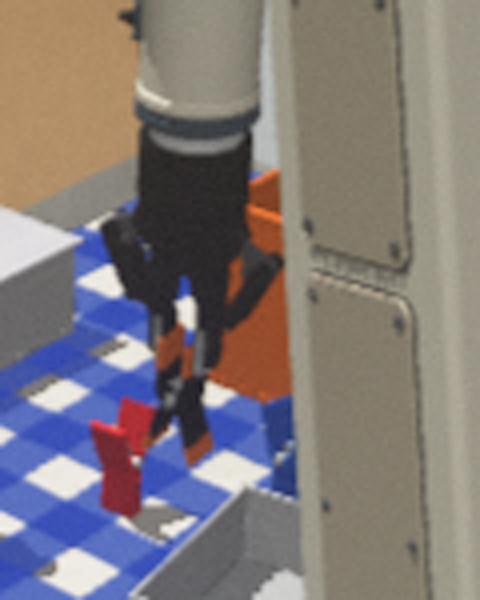

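```bash
python3 - <<'E'
from lib import *
from go import *
np.set_printoptions(precision=1,suppress=True)
p,m,T=load("pics/side9.npz");s=status.sense();C=R.from_euler('xyz',s['tcp_rot']);t=s['eef_pos']
print("img state",t)
for nm,x,y,z in(("pivot",0,0,84),("tip_a near",15,-19,134),("tip a far",-15,-19,134),("tip_b near",15,19,134),("tip b far",-15,19,134)):
    P=t+C.apply([x,y,z]);print(nm,P,(proj(P,m,T)-[260,70])*8+4)
a=cv2.imread("pics/side9.png")
cv2.imwrite("pics/e1.png",cv2.resize(a[140:190,280:330],None,fx=12,fy=12,interpolation=cv2.INTER_CUBIC))
cv2.imwrite("pics/e1b.png",cv2.resize(a[70:220,260:380],None,fx=4,fy=4,interpolation=cv2.INTER_CUBIC))
for nm,x,y,z in(("pivot",0,0,84),("tip_a near",15,-19,134),("tip a far",-15,-19,134),("tip_b near",15,19,134),("tip b far",-15,19,134)):
    P=t+C.apply([x,y,z]);print(nm,(proj(P,m,T)-[280,140])*12+6)
b=cv2.imread("pics/top9.png")
cv2.imwrite("pics/e2.png",cv2.resize(b[150:220,220:300],None,fx=8,fy=8,interpolation=cv2.INTER_CUBIC))
a=cv2.imread("pics/side9.png")
cv2.imwrite("pics/e3.png",cv2.resize(a[180:280,180:270],None,fx=6,fy=6,interpolation=cv2.INTER_CUBIC))
E
```

```text
img state [ 525.2 -240.8  297.1]
pivot [ 525.5 -241.   213.1] [365.9 777.8]
tip_a near [ 504.7 -229.   163. ] [385.2 933.1]
tip a far [ 509.1 -258.7  163. ] [426.6 895.9]
tip_b near [ 542.2 -223.4  163.1] [292.8 901.9]
tip b far [ 546.7 -253.1  163.2] [335.  865.5]
pivot [308.8 326.7]
tip_a near [337.8 559.6]
tip a far [399.8 503.8]
tip_b near [199.3 512.8]
tip b far [262.5 458.2]
```

View pics/e1.png

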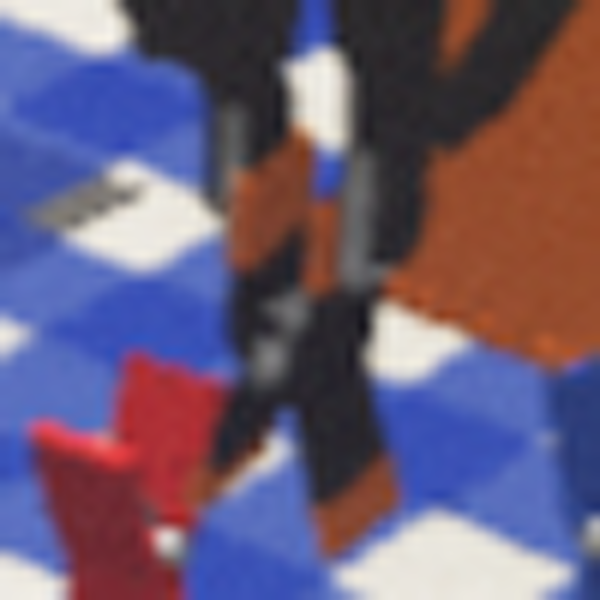

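View pics/e2.png

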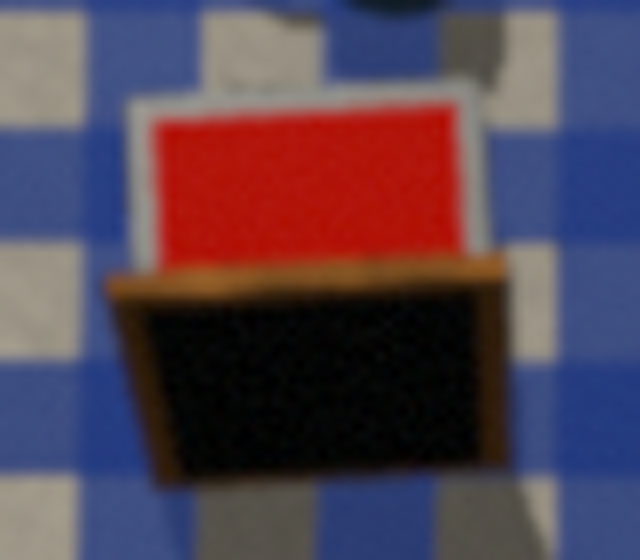

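View pics/e3.png

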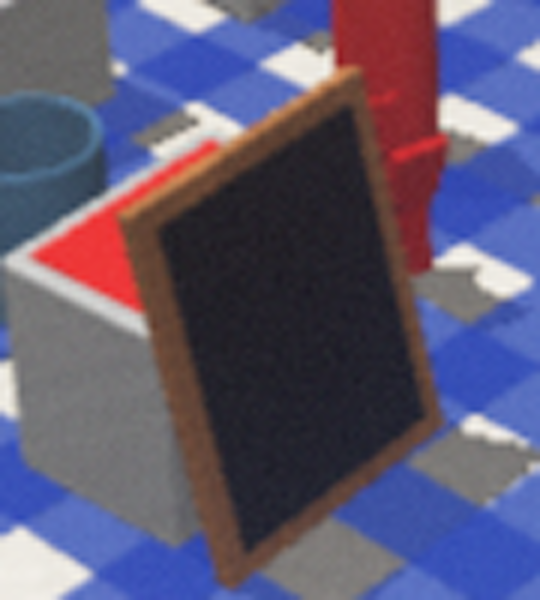

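```bash
cat > bd.py <<'E'
from lib import *
np.set_printoptions(precision=1,suppress=True)
ps,ms,Ts=load("pics/side9.npz");pt,mt,Tt=load("pics/top9.npz")
s=lambda x,y:(x/6+180-.42,y/6+180-.42); t=lambda x,y:(x/8+220-.44,y/8+150-.44)
q={}
for n,a,b in(("TL",(127,222),(112,300)),("TR",(363,85),(507,280)),("BL",(222,588),(157,488)),("BR",(440,425),(508,465))):
    q[n],e=tri(ray(*s(*a),ms,Ts),ray(*t(*b),mt,Tt));print(n,q[n],"gap %.1f"%e)
    zz=185 if n[0]=="T" else 2
    print("   onz side",onz(*s(*a),zz,ms,Ts),"top",onz(*t(*b),zz,mt,Tt))
tm=(q["TL"]+q["TR"])/2;bm=(q["BL"]+q["BR"])/2
print(tm,bm,np.linalg.norm(tm-bm),"tilt",np.arctan2(tm[0]-bm[0],tm[2]-bm[2]))
E
python3 bd.py
```

```text
TL [595.1  93.1 183.9] gap 2.9
   onz side [595.3  94.7 185. ] top [593.8  92.  185. ]
TR [602.3 -54.5 179.2] gap 1.4
   onz side [595.3 -48.5 185. ] top [601.7 -54.1 185. ]
BL [551.6  92.    3.5] gap 3.7
   onz side [554.6  91.7   2. ] top [550.4  90.9   2. ]
BR [559.5 -56.1   4.4] gap 1.5
   onz side [561.  -58.6   2. ] top [560.5 -55.6   2. ]
[598.7  19.3 181.6] [555.5  17.9   4. ] 182.7692241887124 tilt 0.2385627357564984
```

```bash

python3 -m creep '[[0,0,-0.2,0,0,0],[0,0,-0.3,0,0,0],[0,0,-0.2,0,0,0.015],[0,0,0,0,0,0.0149],[0,0,0,0.025,0,0],[0,0,0,0.025,0,0],[0,0,0,0.024,0,0],[0,0,0,0,0,0]]' 
python3 go.py 645 22 362 1.626 0.232
```

```text
clock: 14.83
eef_pos: [525.4, -240.4, 364.3]
tcp_rot: [-2.906, 0.0, 1.627]
contact_force: [0.3, 0.8, -1.6]
opening: 0.288
clock 14.83 pos [ 525.4 -240.4  364.3] rot [-2.906  0.     1.627] F [ 0.3  0.8 -1.6] open 0.288 q [-0.38  0.32  1.55 -0.1   1.48 -0.42]
shift [ 2.5527  1.3083 -0.2915] turn [-0.0013  0.0001  0.0002]
```

```bash

python3 -m creep '[[0.15,0.08,-0.02,0,0,0],[0.28,0.14,-0.032,0,0,0],[0.3,0.155,-0.034,0,0,0],[0.3,0.155,-0.034,0,0,0],[0.3,0.155,-0.034,0,0,0],[0.3,0.155,-0.034,0,0,0],[0.3,0.155,-0.034,0,0,0],[0.28,0.14,-0.032,0,0,0]]' 
python3 -m creep '[[0.2,0.1,-0.024,0,0,0],[0.13,0.07,-0.015,0,0,0],[0,0,0,0,0,0],[0,0,0,0,0,0]]' 
python3 go.py 645 22 362 1.626 0.232
python3 snap.py 10 150 120 310 240 200 130 320 220
```

```text
clock: 15.5
eef_pos: [629.3, -11.9, 364.0]
tcp_rot: [-2.913, 0.001, 1.626]
contact_force: [1.0, -0.1, -0.6]
opening: 0.287
clock: 15.83
eef_pos: [644.5, 20.2, 364.4]
tcp_rot: [-2.912, 0.002, 1.627]
contact_force: [-0.1, -1.0, -1.0]
opening: 0.282
clock 15.83 pos [644.5  20.2 364.4] rot [-2.912e+00  2.000e-03  1.627e+00] F [-0.1 -1.  -1. ] open 0.282 q [ 0.03  0.44  1.38 -0.01  1.55 -0.02]
shift [0.0179 0.0117 0.0222] turn [0.0007 0.0006 0.0001]
side scale 5.0
top scale 6.666666666666667
```

View pics/side10c.png

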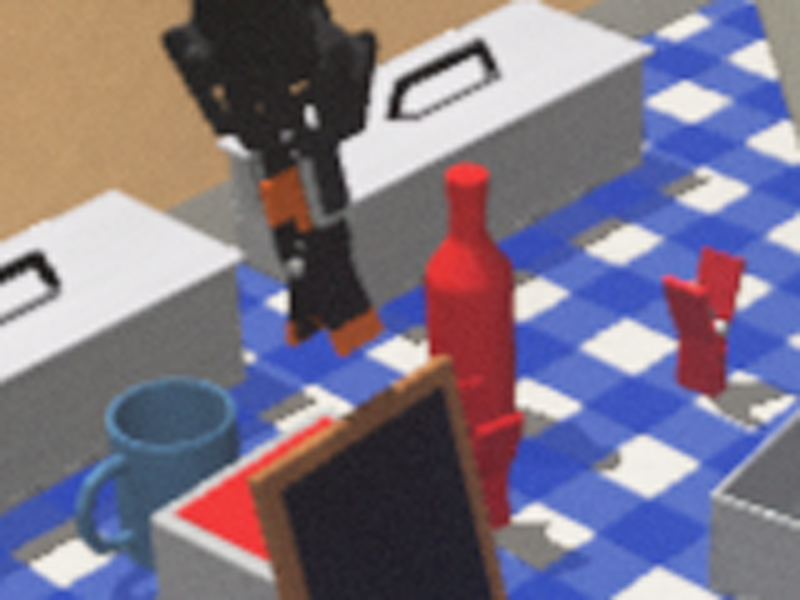

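Clamp tips at crop (310,330)/(360,340), above the board's top edge (350,415); clamp tilted with the board. Check alignment by projection, then come down.

```bash
python3 go.py 636 21.5 324 1.626 0.232; python3 - <<'E'
from lib import *
from go import *
np.set_printoptions(precision=1,suppress=True)
p,m,T=load("pics/side10.npz");s=status.sense();C=R.from_euler('xyz',s['tcp_rot']);t=s['eef_pos']
for nm,x,y,z in(("a near",15,-19,134),("a far",-15,-19,134),("b near",15,19,134),("b far",-15,19,134)):
    print(nm,(proj(t+C.apply([x,y,z]),m,T)-[150,120])*5+2)
th=.232;ax=np.array([.9985*np.sin(th),.055*np.sin(th),np.cos(th)]);n=np.array([.9985*np.cos(th),.055*np.cos(th),-np.sin(th)]);y=np.array([-.055,.9985,0])
top=np.array([603.5,19.7,186.])
for a in(75,-75):
  for b in(-5,5): print("board top",a,b,(proj(top+a*y+b*n,m,T)-[150,120])*5+2)
cv2.imwrite("pics/e4.png",cv2.resize(p[175:225,195:250,::-1],None,fx=12,fy=12,interpolation=cv2.INTER_CUBIC))
for a in(75,-75):
  for b in(-5,5): print("board top e4",a,b,(proj(top+a*y+b*n,m,T)-[195,175])*12+6)
E
```

```text
clock 15.93 pos [644.2  19.1 365. ] rot [-2.912e+00  2.000e-03  1.625e+00] F [ 0.8 -1.2 -0.8] open 0.288 q [ 0.03  0.44  1.38 -0.01  1.55 -0.02]
shift [0.0295 0.0145 0.4181] turn [ 0.0008  0.0006 -0.0004]
a near [342.  345.4]
a far [381.5 321.1]
b near [290.2 335.7]
b far [329.8 311.9]
board top 75 -5 [257.1 481.7]
board top 75 5 [243.6 478.5]
board top -75 -5 [451.3 357.3]
board top -75 5 [437.9 354.8]
board top e4 75 -5 [ 78.3 497.3]
board top e4 75 5 [ 45.9 489.7]
board top e4 -75 -5 [544.4 198.6]
board top e4 -75 5 [512.1 192.8]
```

View pics/e4.png

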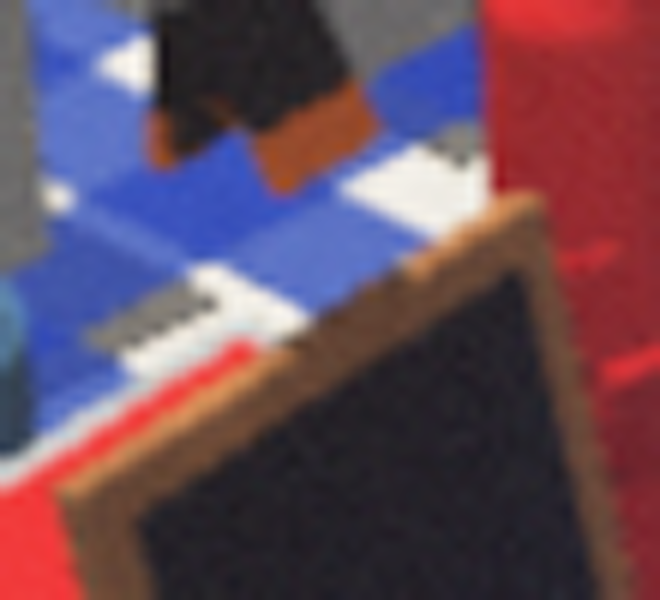

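```bash

python3 -m creep '[[0.025,0.015,0.1,0.0008,0.0006,0],[0,0,0.15,0,0,0],[0,0,0.1,0,0,0],[0,0,0.05,0,0,0],[0,0,0,0,0,0],[0,0,0,0,0,0]]' 
python3 go.py 631.5 21.2 304.7 1.626 0.232
python3 snap.py 11 195 160 250 210 200 130 320 220
python3 - <<'E'
from lib import *
from go import *
p,m,T=load("pics/side11.npz");s=status.sense();C=R.from_euler('xyz',s['tcp_rot']);t=s['eef_pos'];print(t)
for nm,x,y,z in(("a near",15,-19,137),("a far",-15,-19,137),("b near",15,19,137),("b far",-15,19,137)):
    print(nm,(proj(t+C.apply([x,y,z]),m,T)-[195,160])*12+6)
E
```

```text
clock: 16.43
eef_pos: [636.8, 21.9, 326.2]
tcp_rot: [-2.91, 0.0, 1.625]
contact_force: [0.7, -0.0, -0.3]
opening: 0.287
clock 16.43 pos [636.8  21.9 326.2] rot [-2.91   0.     1.625] F [ 0.7 -0.  -0.3] open 0.287 q [ 0.03  0.46  1.44 -0.    1.47 -0.02]
shift [-0.0041 -0.0027  0.2213] turn [ 0.     -0.0001 -0.0003]
side scale 12.0
top scale 6.666666666666667
[637.28019385  22.09555708 326.90398622]
a near [306.02718449 530.63386863]
a far [399.51892017 470.78661756]
b near [182.79070781 504.75678363]
b far [276.41654014 446.22702007]
```

View pics/side11c.png

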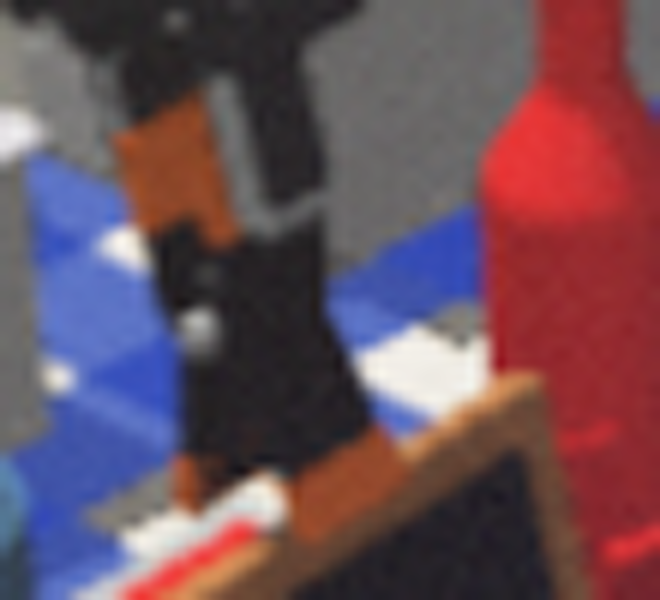

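```bash

python3 -m creep '[[-0.005,-0.003,0.06,0,0,0],[0,0,0.08,0,0,0],[0,0,0.06,0,0,0],[0,0,0.02,0,0,0],[0,0,0,0,0,0],[0,0,0,0,0,0],[0,0,0,0,0,0]]' 
python3 snap.py 12 195 160 250 210 200 130 320 220
python3 go.py 631.5 21.2 304.7 1.626 0.232
python3 - <<'E'
from lib import *
from go import *
p,m,T=load("pics/side12.npz");s=status.sense();C=R.from_euler('xyz',s['tcp_rot']);t=s['eef_pos'];print(t)
for nm,x,y,z in(("a near",15,-19,137),("a far",-15,-19,137),("b near",15,19,137),("b far",-15,19,137)):
    print(nm,(proj(t+C.apply([x,y,z]),m,T)-[195,160])*12+6)
th=.232;ax=np.array([.9985*np.sin(th),.055*np.sin(th),np.cos(th)]);n=np.array([.9985*np.cos(th),.055*np.cos(th),-np.sin(th)]);y=np.array([-.055,.9985,0])
top=np.array([603.5,19.7,186.])
for a in(75,0,-75):
  for b in(-5,5): print("board top",a,b,(proj(top+a*y+b*n,m,T)-[195,160])*12+6)
print("board top in tool",C.inv().apply(top-t))
E
```

```text
clock: 17.12
eef_pos: [631.8, 21.5, 305.1]
tcp_rot: [-2.91, 0.0, 1.625]
contact_force: [0.7, 0.5, -0.9]
opening: 0.284
side scale 12.0
top scale 6.666666666666667
clock 17.22 pos [631.8  21.4 305.2] rot [-2.911  0.     1.625] F [ 0.3  0.6 -0.8] open 0.286 q [ 0.03  0.46  1.48 -0.    1.43 -0.02]
shift [-0.0022 -0.002   0.0058] turn [ 0.0003 -0.     -0.0002]
[631.81881951  21.4401786  305.2207293 ]
a near [330.97482131 622.01601452]
a far [423.46272337 561.33658604]
b near [208.17211836 594.91412733]
b far [300.80370013 535.57313088]
board top 75 -5 [ 78.34662565 677.26326867]
board top 75 5 [ 45.89508785 669.65998708]
board top 0 -5 [319.27999027 522.86178029]
board top 0 5 [286.88742058 516.1822657 ]
board top -75 -5 [544.36650695 378.61570112]
board top -75 5 [512.09519212 372.75705701]
board top in tool [ -0.17830881  -0.33149245 122.54968125]
```

View pics/side12c.png

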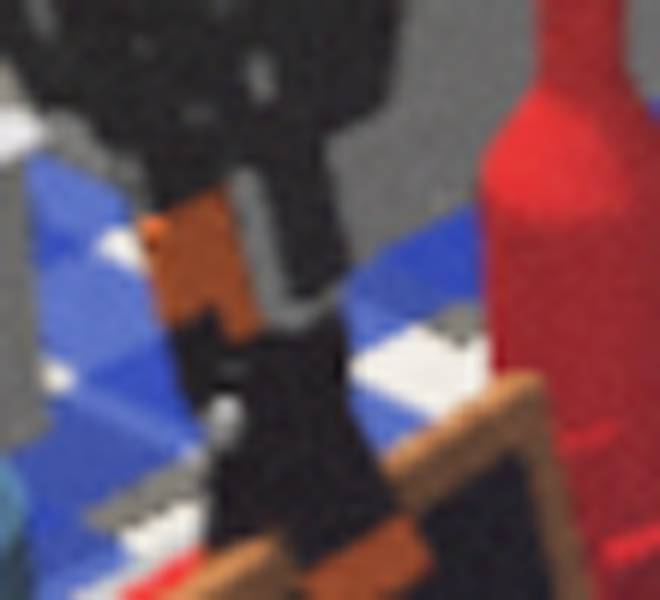

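View pics/side12.png

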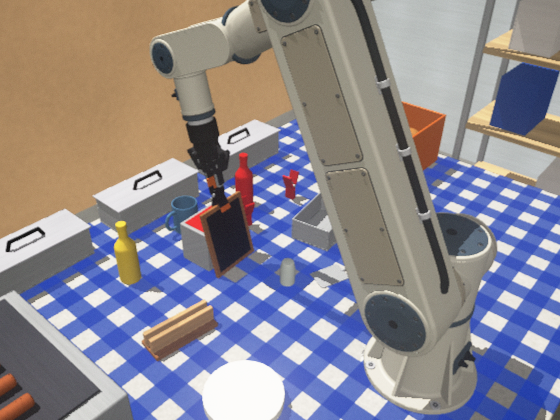

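View pics/top12.png

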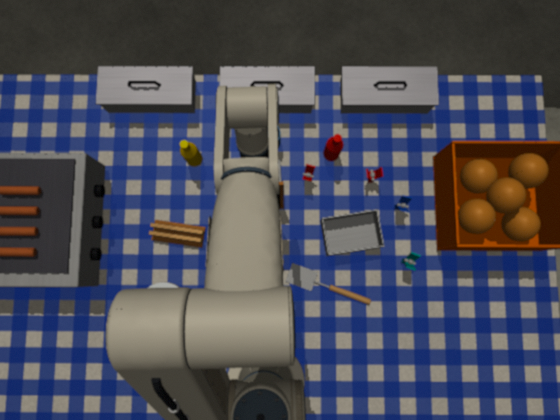

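The clamp's orange front tip is at crop (370,560), below and in front of the top edge. The rear arm goes behind the board, and the board corner (545,378) has not moved. A brief settle, one last comparison, then hand in.

```bash

python3 -m creep '[[0,0,0,0,0,0],[0,0,0,0,0,0],[0,0,0,0,0,0],[0,0,0,0,0,0]]' 
python3 snap.py 13 190 170 270 280 200 130 320 220
python3 - <<'E'
import cv2,numpy as np
a=cv2.imread("pics/side11.png").astype(int);b=cv2.imread("pics/side13.png").astype(int)
d=np.abs(a-b).max(2);print("board lower region diff mean",d[225:270,205:250].mean(),"bg",d[300:350,140:220].mean())
E
```

```text
clock: 17.55
eef_pos: [631.6, 21.4, 305.0]
tcp_rot: [-2.91, 0.0, 1.625]
contact_force: [-0.2, -0.4, -1.1]
opening: 0.288
side scale 5.454545454545454
top scale 6.666666666666667
board lower region diff mean 3.3041975308641973 bg 2.688
```

View pics/side13c.png

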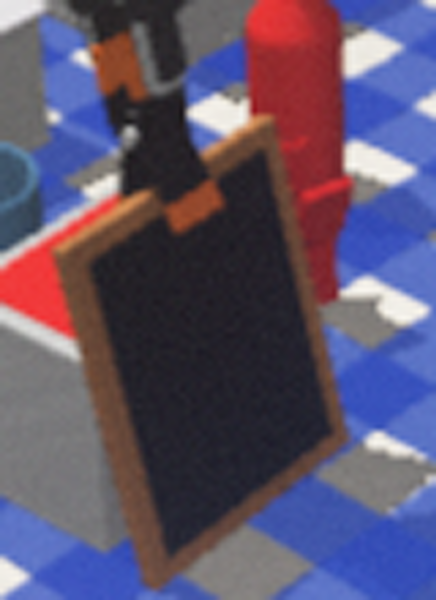

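```bash
python3 -c "
from rig import order
print(order.sign_off())"
```

```text
the job is handed in; nothing more can be done
None
```

The job is handed in at about 17.6 s. The price board leans about 13° back against the middle of the dispenser's front, standing free on the table. The black clamp is squeezed open and still held, with its jaws around the middle of the board's top edge.

**Last checks:**
- The computed top edge sits within about 0.5 mm of the clamp's centre. The jaw tips are about 15 mm below the edge, with roughly 7 mm clear on each side.
- The wrist force was about 1 N, so nothing is pressing on the board. The side view showed no board movement while the clamp came down, and the grip reading matches the clamp's open stop.
- Everything else looked undisturbed in the last side and top views.

**Disagreements and limits:**
- The clamp tips came out about 3 mm further along the tool than I first computed, and I corrected for this before lowering.
- The two views of the leaning board's corners disagreed by up to about 4 mm, so I placed the edge from the release pose and the dispenser geometry, which agreed with the side view to within about 1 px.
- At the end the arm hid the board from the top camera. The gap behind the board is computed, not seen.

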